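Find the tight spot of a linear slide and set its travel stop

TASK

Slide the blue carriage along its rail towards the yellow travel stop until you feel it start to bind at the tight spot; do not force it. Then back it off about 25 mm from there (the orange tell-tale, which only the carriage may move, keeps the farthest point it reached), and slide the travel stop up until it just touches the carriage. Leave both there, let go, and leave the other things on the bench alone.

Things in the scene. Friction and masses are not known exactly. Their poses are not given: they have to be found in the camera images.
- track: Aluminium base plate, 190 (x) x 620 (y) x 12 mm, fixed, carrying a rail along its y axis at x = 0. Origin: centre of the underside, at bench height. x points across the rail away from the robot, y along it to the robot's left, from carriage to stop. The tight spot can only be felt: it begins where the carriage's origin is at -20 to +120 mm along the track's y.
- guide: Grey C-shaped strip fixed on the plate's far edge (track x 65 to 95 mm), full length, 50 mm high; frame as the track's. The carriage's tongue runs in it. The tight spot is a springy pinch hidden in it, pushing back along the rail about 1.5 N per mm pressed in: felt from 4 N, forced above 20 N.
- carriage: Blue saddle, 130 (x) x 110 (y) mm, top at 50 mm, frame parallel to the track's; slides along y only, 2 N drag, stays where left. Origin: on the rail line at bench height, mid-length (end faces at y -55 and +55 mm). On it a black grip fin, 44 (x) x 24 (y) mm, from 50 to 100 mm above the bench, centred at y -20 mm.
- carriage_grip (a point): Point on the axis of the carriage's black fin, 80 mm above the bench (20 mm below the fin's top). The fin can be pinched from above across its 24 mm (along the track's y).
- telltale: Orange slider on the robot's side of the rail, 14 mm long (y), 43 mm high, frame parallel to the track's. The carriage's +y face pushes it (about 1 N); it stays at the farthest point. Origin: on the rail line at bench height, at its mid-length. Pushed, it is 62 mm in y ahead of the carriage's origin; anything beyond 62 is the back-off. Robot must not touch it.
- stop: Yellow travel stop, 44 (x) x 50 (y) mm, top at 50 mm, on the far side of the rail; frame parallel to the track's; slides along y, 2.5 N drag, stays where left; starts near the +y end. Origin: on the rail line at bench height, mid-length. It touches the carriage's +y face when 80 mm in y ahead of the carriage's origin; pushed on, it shoves the carriage back.
- stop_grip (a point): Point on the axis of the stop's red grip fin, 80 mm above the bench. Fin: 40 (x) x 22 (y) mm, 50 to 100 mm above the bench, at x 38, y 12 mm from the stop's origin. It can be pinched from above across its 22 mm.
- bearing_block: spare steel bearing block, 60 x 75 x 36, on the bench on the robot's side of the slide unit. Sizes in mm. A bystander; origin at its underside or middle.
- bearing: loose ball bearing ring, 52 across, 15 high, on the bench on the robot's side of the slide unit. Sizes in mm. A bystander; origin at its underside or middle.
- screwdriver: screwdriver with green handle lying on the robot's side of the slide unit. Sizes in mm. A bystander; origin at its underside or middle.
- spanner: steel spanner lying behind the slide unit. Sizes in mm. A bystander; origin at its underside or middle.
- oil: grey oil bottle with yellow cap, 52 across, 130 high, standing behind the slide unit. Sizes in mm. A bystander; origin at its underside or middle.
- mug: white mug, 80 across, 90 high, at the left of the bench. Sizes in mm. A bystander; origin at its underside or middle.
- parts_tray: black open parts tray, 120 x 170 x 40, behind the slide unit. Sizes in mm. A bystander; origin at its underside or middle.

How it is judged:
On the way, in this order (a step that is already met when the one before it is completed fails the run):
1. the carriage is pressed against the tight spot (the guide pushes back with more than 4 N) (contact force between carriage and guide above 4 N), for 0.1 s.
2. the carriage is backed off, free of the tight spot and still: 14 to 36 mm short of the farthest point it reached, as the tell-tale shows (y of telltale in the frame of carriage between 0.076 and 0.098 m and contact force between carriage and guide below 0.5 N and linear speed of carriage below 0.01 m/s), for 0.3 s.
3. the travel stop is brought up to the carriage (y of stop in the frame of carriage between 0.07 and 0.084 m), for 0.2 s.
At the end, for the whole second after the job is handed in: The carriage rests free of the tight spot, 14 to 36 mm short of the farthest point it reached (tell-tale origin 76 to 98 mm ahead of the carriage origin); the travel stop rests against its leading face with a gap of at most 4 mm; both are still and released (all of step 2 and all of step 3 and linear speed of stop below 0.01 m/s and contact force between the fingers and carriage below 0.3 N and contact force between the fingers and stop below 0.3 N); the robot touches nothing.
It fails at once if the carriage is forced into the tight spot (more than 20 N) (contact force between carriage and guide above 20 N).
It fails at once if the robot touches the tell-tale (contact force between the arm and telltale above 0.5 N).
It fails at once if the fingers touch the tell-tale (contact force between the fingers and telltale above 0.5 N).
It fails at once if a bystander is disturbed (moved more than 30 mm) (distance of any of bearing_block, bearing, screwdriver, spanner, oil, mug, parts_tray from where it was at the start of the episode above 0.03 m).
It also fails if it takes over 67 s, if anything falls off the work surface, if the arm or the gripper's body presses on something with over 40 N, if the wrist force passes 120 N, or if a joint passes its speed limit or range.

ROBOT

A 7-joint arm with a two-finger parallel gripper is mounted at the origin on the work surface. World frame = base frame: x ahead of the robot, y to its left, z up, the work surface at z = 0. Lengths are in m, angles in rad, forces in N, time in s.
With the tool pointing down it reaches from about 0.425 to 0.875 m from the base axis. Payload 9.9 kg.
Tool frame: the origin (TCP) lies midway between the tips of the shut fingers; the grasp point (between the pads) lies 19 mm behind it; y points along the fingers, x is the direction in which the jaws open and shut, and the axes are right-handed (so a half turn about y gives the same grasp; the last joint's range is limited). The gripper opens to 85 mm and grips with 20 to 120 N. Pads are 22 mm wide; open, the fingers measure 114 mm over their backs; the gripper's body (76 mm by 85 mm) begins 54 mm behind the grasp point. The pads swing forward as they close: fully open they stand 13 mm farther back than shut.
Start: joints at [1.058, 0.576, 0.025, 1.437, -0.015, 1.129, -0.057], TCP at [0.281, -0.614, 0.231] pointing down, gripper open.
Joint ranges: [-2.76, 2.76], [-0.34, 2.15], [-1.52, 1.57], [0.19, 2.46], [-1.09, 4.23], [0.17, 1.99], [-2.82, 2.82]. Speed limits (rad/s): [2.22, 2.22, 3.01, 3.01, 3.14, 3.14, 3.14].

INTERFACE

Orientations are given as a unit quaternion [x, y, z, w].
In Python, from rig import move_pose, move_straight, move_joints, gripper_to, sleep, inverse_kinematics, get_image, camera_params, MotionError, close_job, get_clock, get_joints, get_joint_vel, get_joint_torque, get_ee_pos, get_ee_rot, get_ft_force, get_ft_torque, get_grip_width gives the robot as it stands. The module is installed in compiled form; this text tells all that it offers. Calls block until the motion is done:
- move_pose(position, orientation): joint-space move of the TCP to a pose.
- move_straight(position, max_speed=0.15, orientation=None, until_force=None): straight line of the TCP; orientation=None keeps the orientation; max_speed is the mean speed in m/s. With until_force (N) it stops when the force on the tool has changed by that much, and returns True; else False.
- move_joints(angles): joint-space move.
- gripper_to(opening, strength=None): finger opening in m; strength is the grip in N (None keeps the last); returns when the fingers have stopped.
- sleep(seconds).
- inverse_kinematics(position, orientation): joint angles nearest the present ones, or None.
- get_image(name): name is "scene" or "top"; returns the picture (480x640x3 uint8, blue, green, red); there is no depth.
- camera_params(name): a dict with "K" (3x3 intrinsics, pixels), "R" (3x3) and "t" (3): a world point X has camera coordinates R X + t. Camera axes: x right, y down, z forward; pixel columns grow to the right and rows downward; lengths in m; the calibration is good to about 2 mm. A picture is of the moment at which its call begins. camera_params takes no time and is no camera call.
A pose or a line that the arm cannot do raises MotionError and nothing moves.
- close_job(): hands the job in, once; it reports no verdict.
Readings, each from a call of its own:
- get_clock(): time.
- get_joints(): joint angles.
- get_joint_vel(): joint speeds.
- get_joint_torque(): joint torques, N m.
- get_ee_pos(): TCP position.
- get_ee_rot(): TCP orientation.
- get_ft_force(): force on the tool from outside, world axes, zero at the start.
- get_ft_torque(): the same for the moment, N m.
- get_grip_width(): finger opening in m.
Only numpy, scipy, OpenCV 4.12 (cv2) and the standard library are available. Lean on these libraries where they do the work, as an engineer would, in place of code of your own. Each camera call takes 0.05 s, during which the arm holds its last target.

## Working session

There is one attempt and no reset: what is moved stays moved. The work goes in short steps, each a Python script; the robot and the scene stay as the last script left them, time stands still between calls to the robot, and variables do not carry over. Pictures are saved under pics/ and viewed, and the job is handed in when it is done.

```bash
mkdir -p pics
python3 - <<'E'
from rig import *
import cv2
for n in("scene","top"):
    cv2.imwrite(f"pics/{n}0.png",get_image(n)); print(n,camera_params(n))
print(get_clock(),get_ee_pos(),get_ee_rot(),get_grip_width(),get_ft_force())
E
```

```text
scene {'K': array([[496.49423661,   0.        , 321.27303041],
       [  0.        , 496.49423661, 232.84600526],
       [  0.        ,   0.        ,   1.        ]]), 'R': array([[ 0.70201203,  0.71215484, -0.00382086],
       [ 0.60587374, -0.6000472 , -0.52236038],
       [-0.37429417,  0.36438831, -0.85271627]]), 't': array([-0.49001558, -0.2171412 ,  1.23974559])}
top {'K': array([[519.65269043,   0.        , 327.62513635],
       [  0.        , 519.65269043, 239.10853392],
       [  0.        ,   0.        ,   1.        ]]), 'R': array([[-7.95859320e-03, -9.99967859e-01,  9.70296579e-04],
       [-9.96731602e-01,  7.85482042e-03, -8.04015928e-02],
       [ 8.03913871e-02, -1.60700883e-03, -9.96762079e-01]]), 't': array([0.1196374 , 0.55868541, 1.21548282])}
0.1 [ 0.28052339 -0.61350653  0.23052878] [-0.59468295  0.38259712 -0.38170375  0.59520911] 0.0849368798446773 [ 0.01422342 -0.21155822 -0.54983382]
```

View pics/scene0.png

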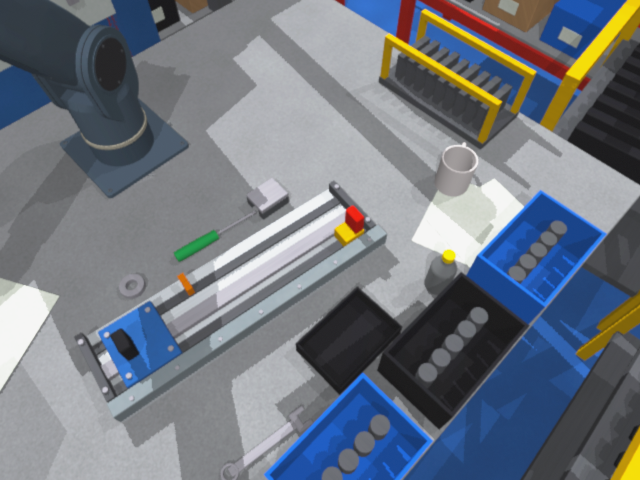

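View pics/top0.png

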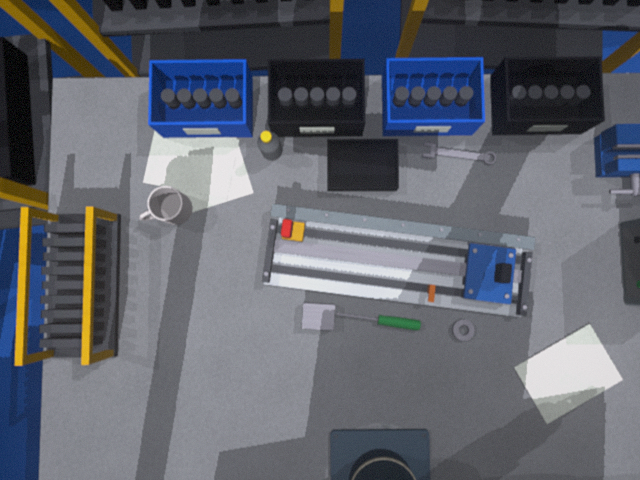

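The top view shows the carriage at about (490,272), the tell-tale at (432,293) and the stop at (292,230). The track is tilted about 6 degrees. I'll enlarge it to read positions more closely.

Run:
```python
import cv2
i=cv2.imread("pics/top0.png")
cv2.imwrite("pics/a.png",cv2.resize(i[225:325,420:545],None,fx=6,fy=6,interpolation=cv2.INTER_CUBIC))
cv2.imwrite("pics/b.png",cv2.resize(i[195:295,255:380],None,fx=6,fy=6,interpolation=cv2.INTER_CUBIC))
```

```text
(no output)
```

View pics/a.png

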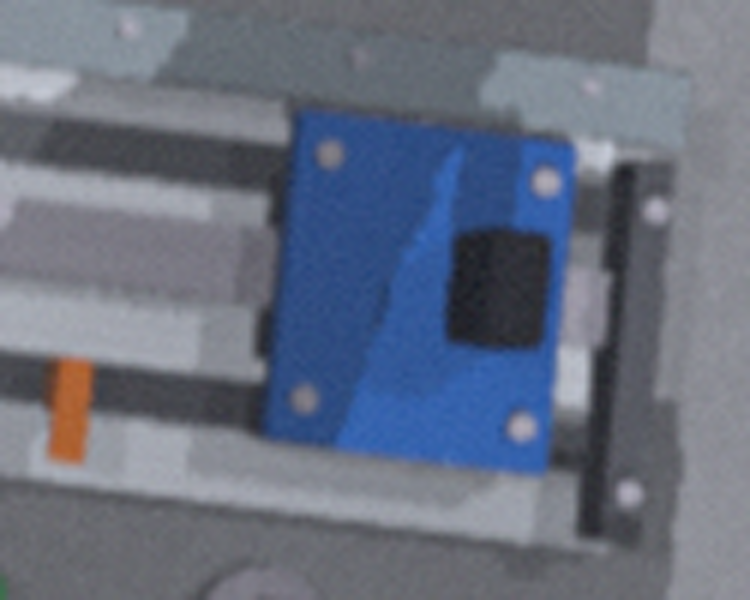

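View pics/b.png

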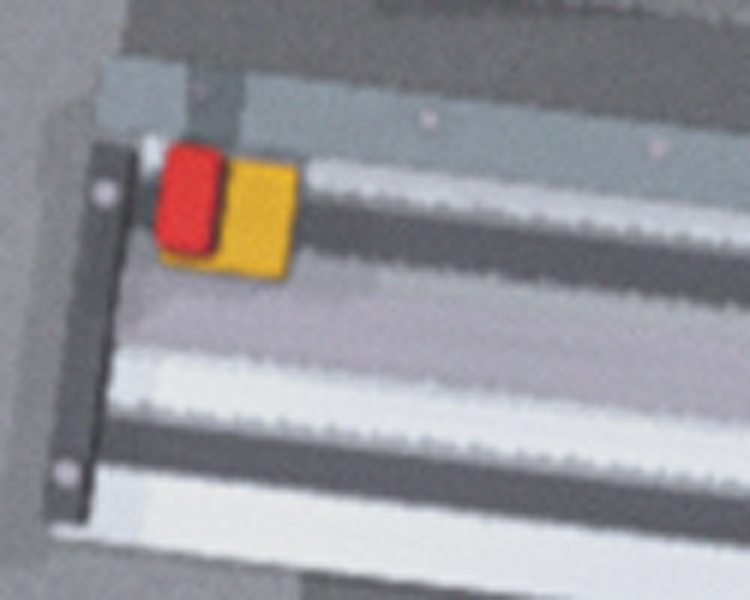

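```bash
cat > h.py <<'E'
import numpy as np
from rig import *
def px(n,u,v,z):
    c=camera_params(n);d=np.linalg.solve(c['K'],[u,v,1.]);o=-c['R'].T@c['t'];d=c['R'].T@d
    return o+d*(z-o[2])/d[2]
E
python3 - <<'E'
from h import *
np.set_printoptions(precision=4,suppress=True)
A=lambda p,z:np.array([px("top",420+x/6,225+y/6,z) for x,y in p])
B=lambda p,z:np.array([px("top",255+x/6,195+y/6,z) for x,y in p])
c=A([(298,108),(576,145),(546,474),(263,438)],.05)
g=np.vstack([A([(690,72),(686,148)],.05),B([(102,55),(93,135)],.05)])
f=A([(458,230),(550,236),(545,347),(447,340)],.1)
t=A([(55,360),(94,360),(86,462),(50,462)],.043)
s=B([(298,163),(285,280)],.05); r=B([(168,145),(223,150),(212,255),(158,245)],.1)
yd=(g[2]+g[3]-g[0]-g[1]);print("len",np.linalg.norm(yd));yd/=np.linalg.norm(yd);xd=np.array([yd[1],-yd[0],0])
gc=g.mean(0);O=gc-.08*xd;O[2]=0
print("yaw",np.arctan2(-yd[0],yd[1]),"yd",yd,"O",O)
for n,q in dict(c=c,g=g,f=f,t=t,s=s,r=r).items():
    e=q-O;print(n,"mean world",q.mean(0),"\n",np.c_[e@xd,e@yd])
E
```

```text
len 1.237278841313871
yaw -0.131402718473886 yd [0.131  0.9914 0.    ] O [ 0.505  -0.0496  0.    ]
c mean world [ 0.4746 -0.2607  0.05  ] 
 [[ 0.0621 -0.159 ]
 [ 0.0611 -0.2675]
 [-0.0665 -0.2679]
 [-0.0662 -0.1585]]
g mean world [ 0.5843 -0.0601  0.05  ] 
 [[ 0.0948 -0.3087]
 [ 0.0652 -0.3099]
 [ 0.0958  0.3096]
 [ 0.0642  0.309 ]]
f mean world [ 0.4747 -0.2744  0.1   ] 
 [[ 0.019  -0.2093]
 [ 0.021  -0.2434]
 [-0.0201 -0.2454]
 [-0.022  -0.2092]]
t mean world [ 0.4293 -0.126   0.043 ] 
 [[-0.0462 -0.0773]
 [-0.0444 -0.0923]
 [-0.0838 -0.0934]
 [-0.0856 -0.0796]]
s mean world [0.5747 0.1712 0.05  ] 
 [[0.0632 0.2284]
 [0.0172 0.2276]]
r mean world [0.5787 0.2066 0.1   ] 
 [[0.0585 0.2745]
 [0.0592 0.2539]
 [0.0197 0.2529]
 [0.0209 0.2733]]
```

Measurements fit the stated sizes: guide length 619 mm, and the carriage and fin match. Carriage is at track y ≈ -213 mm, stop at ≈ +253 mm. Next I'll grasp the carriage fin.

```bash
cat >> h.py <<'E'
from scipy.spatial.transform import Rotation as Ro
np.set_printoptions(precision=4,suppress=True)
O=np.array([.505,-.0496,0]);yd=np.array([.1310,.9914,0]);yd/=np.linalg.norm(yd);xd=np.array([yd[1],-yd[0],0])
X=-yd;Y=np.array([0,0,-1.]);Q=Ro.from_matrix(np.c_[X,Y,np.cross(X,Y)]).as_quat()
def W(x,y,z): return O+x*xd+y*yd+np.array([0,0,z])
def T(): 
    e=np.array(get_ee_pos())-O; return np.array([e@xd,e@yd,e[2]])
def F():
    f=np.array(get_ft_force());return np.array([f@xd,f@yd,f[2]])
E
python3 - <<'E'
from h import *
import cv2
x0=-.001;y0=-.2333
gripper_to(.06,40)
move_pose(W(x0,y0,.15),Q)
print(T(),F())
move_straight(W(x0,y0,.063),.08)
print(T(),F())
gripper_to(.0,30)
print(get_grip_width(),T(),F(),get_clock())
cv2.imwrite("pics/g1.png",get_image("scene"))
E
```

```text
[-0.001  -0.2346  0.1503] [-0.2814  0.3638 -0.358 ]
[-0.0007 -0.2334  0.0634] [-0.5484  0.5522  0.5918]
0.023949656997494528 [-0.0008 -0.2332  0.0634] [-0.812   1.7164  6.0617] 3.5833
```

View pics/g1.png

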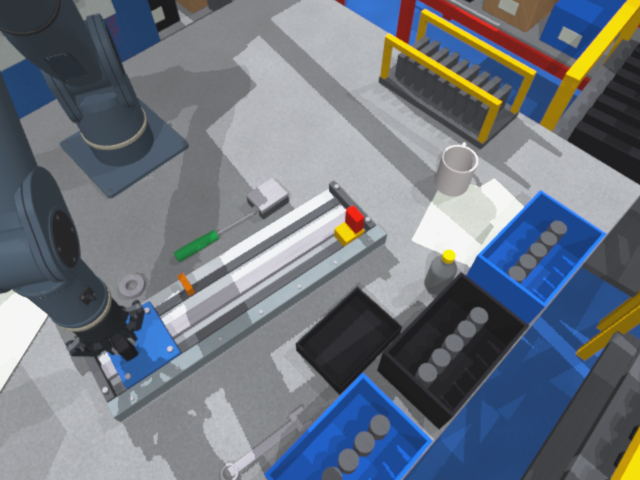

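The fin is gripped at 23.9 mm width, as expected. Next I'll slide through the free zone with a force guard.

Run:
```python
from h import *
print(T(),F())
for y in (-.16,-.06):
    print(move_straight(W(-.0008,y,.0634),.06,until_force=9),T(),F(),get_clock())
```

```text
[-0.0008 -0.2332  0.0634] [-0.7129  2.649   6.0352]
False [-0.0005 -0.1596  0.0634] [3.8817 1.3444 1.7826] 5.0083
False [ 0.0001 -0.0606  0.0634] [ 7.1631 -0.85   -1.5592] 6.825
```

Run:
```python
from h import *
y=-.0606; b=None
for k in range(50):
    y+=.004
    r=move_straight(W(-.0008+.0075*(y+.233),y,.0634),.03,until_force=7)
    f=F();t=T()
    if k==2:b=f[1]
    if k%4==0 or r or (b is not None and f[1]<b-2): print(k,r,t,f,get_clock())
    if b is not None and f[1]<b-5.5 or r or y>.115: break
sleep(.2);print(b,T(),F(),get_clock())
```

```text
0 True [ 0.0002 -0.0573  0.0634] [-0.8437  1.9906  5.7281] 7.0333
None [ 0.0002 -0.0573  0.0634] [-0.8611  2.1618  5.7225] 7.2333
```

The guard tripped only because the lateral correction relieved the side load. No binding yet, so I'll continue.

Run:
```python
from h import *
y=T()[1]; b=None
for k in range(50):
    y+=.004
    r=move_straight(W(.0002+.0065*(y+.057),y,.0634),.03,until_force=7)
    f=F();t=T()
    if k==2:b=f[1]
    if k%4==0 or r or (b is not None and f[1]<b-2): print(k,r,t,f,get_clock())
    if b is not None and f[1]<b-5.5 or r or y>.115: break
sleep(.2);print(b,T(),F(),get_clock())
```

```text
0 True [ 0.0002 -0.0545  0.0634] [-0.4367  3.5046  5.2365] 7.4417
None [ 0.0002 -0.055   0.0634] [-1.7245  3.8788  6.062 ] 7.6417
```

The trip came from the inertia of short steps, so I'll use one long slow guarded move instead.

Run:
```python
from h import *
y=.112
r=move_straight(W(.0002+.0065*(y+.057),y,.0634),.03,until_force=11)
print(r,T(),F(),get_clock())
sleep(.2);print(T(),F(),get_clock())
```

```text
True [0.0006 0.0157 0.0634] [ 0.6812 -5.6672  4.4046] 10.3417
[0.0006 0.0152 0.0634] [-0.9813 -5.1375  5.3007] 10.5417
```

It is binding: the force rose by about 5–7 N beyond drag. I'll press 2 mm more to be clearly above 4 N while staying well below 20 N, hold, and then back off.

Run:
```python
from h import *
p=T()
r=move_straight(W(p[0],p[1]+.0022,.0634),.01,until_force=6)
print(r,T(),F(),get_clock())
sleep(.3);print(T(),F(),get_clock())
```

```text
False [0.0006 0.0157 0.0634] [ 1.7939 -7.6761  3.4682] 10.8
[0.0006 0.0156 0.0634] [ 1.5157 -6.7179  2.7835] 11.1
```

Run:
```python
from h import *
p=T()
r=move_straight(W(p[0],p[1]+.0032,.0634),.01,until_force=6)
print(r,T(),F(),get_clock())
sleep(.3);p=T();print(p,F(),get_clock())
y=p[1]-.025
print(move_straight(W(p[0]-.0001,y,.0634),.03),T(),F(),get_clock())
sleep(.4);print(T(),F())
import cv2
cv2.imwrite("pics/g2.png",get_image("top"));cv2.imwrite("pics/g2s.png",get_image("scene"))
```

```text
False [0.0007 0.0166 0.0634] [ 1.3477 -8.5212  4.3755] 11.3917
[0.0006 0.0166 0.0634] [ 1.5439 -8.0399  3.206 ] 11.6917
False [ 0.0005 -0.0087  0.0634] [ 1.0995 -1.672   2.3489] 12.75
[ 0.0005 -0.0085  0.0634] [ 1.6341 -2.3194  2.7718]
```

View pics/g2.png

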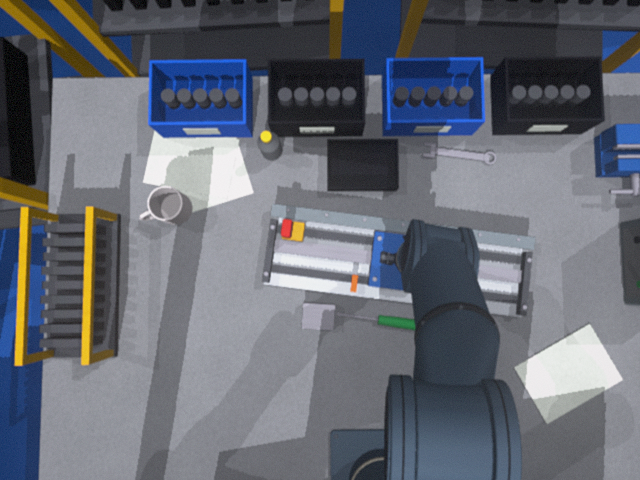

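The view shows the tell-tale at (354,283), ahead of the carriage's leading face at about x=372. The force zero is uncertain by a couple of N, so I'll read it with the fingers open. If the press was marginal I'll repeat it more firmly.

Run:
```python
from h import *
gripper_to(.05); sleep(.3)
print("open",T(),F())
gripper_to(0,30); sleep(.2); print("shut",T(),F(),get_clock())
p=T()
for d in (.006,.012):
    move_straight(W(p[0],p[1]+d,.0634),.01); print(T(),F(),get_clock())
```

```text
open [ 0.0005 -0.0084  0.0634] [ 0.0893  0.5846 -0.0997]
shut [ 0.0005 -0.0084  0.0635] [-0.2726 -0.0775  2.8308] 14.4667
[ 0.0006 -0.002   0.0635] [-0.4584 -1.169   4.4025] 15.2167
[0.0006 0.0039 0.0635] [-0.7056  0.109   4.6116] 15.9667
```

Zero is about +0.6 N, so the press was at least 5.6 N even after subtracting full drag. Since I'm moving forward again, I'll press slightly further for margin, still with a guard, then back off.

Run:
```python
from h import *
import cv2
p=T()
r=move_straight(W(p[0],.0200,.0634),.015,until_force=11);print(r,T(),F())
sleep(.3);q=T();print(q,F(),get_clock())
move_straight(W(p[0],q[1]-.025,.0634),.02);print(T(),F())
sleep(.5);print(T(),F())
gripper_to(.05);sleep(.3);print("open",T(),F(),get_clock())
move_straight(W(p[0],q[1]-.025,.16),.12)
print(T(),get_clock())
y=.265
move_pose(W(.038,y,.17),Q)
i=get_image("top");cv2.imwrite("pics/c.png",cv2.resize(i[195:320,255:380+25],None,fx=5,fy=4.8,interpolation=cv2.INTER_CUBIC))
cv2.imwrite("pics/cs.png",get_image("scene"));cv2.imwrite("pics/ct.png",i)
```

```text
True [0.0006 0.0164 0.0635] [ 0.3555 -7.1478  4.4474]
[0.0006 0.016  0.0635] [-0.5107 -6.2602  4.4858] 17.2917
[ 0.0006 -0.0079  0.0635] [-1.6806  1.6631  6.3818]
[ 0.0005 -0.0079  0.0635] [-2.7021  1.2202  6.8021]
open [ 0.0006 -0.009   0.0634] [ 0.0147  0.1099 -0.429 ] 19.9
[ 0.0002 -0.0089  0.1595] 20.8583
```

View pics/ct.png

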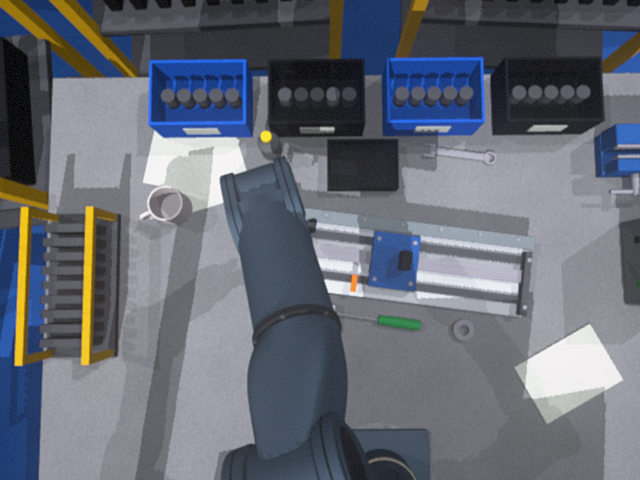

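View pics/cs.png

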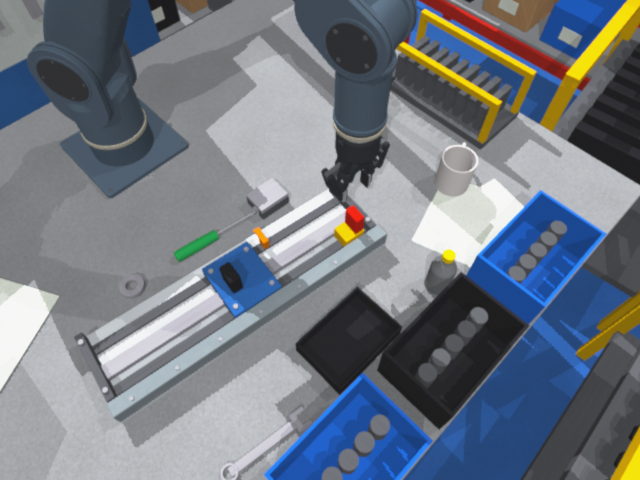

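The view shows the carriage released, with a visible gap to the tell-tale at (354,283). I'll measure the gap in a crop.

Run:
```python
import cv2
i=cv2.imread("pics/ct.png")
cv2.imwrite("pics/d.png",cv2.resize(i[220:300,335:435],None,fx=7.5,fy=7.5,interpolation=cv2.INTER_CUBIC))
```

```text
(no output)
```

View pics/d.png

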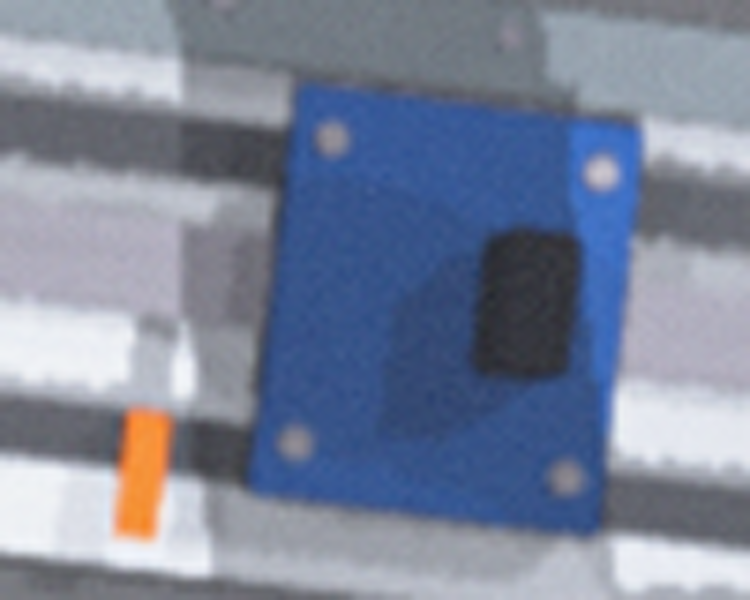

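Run:
```python
from h import *
A=lambda p,z:np.array([px("top",335+x/7.5,220+y/7.5,z) for x,y in p])
for p,z in (([(297,83),(642,120),(602,535),(248,493)],.05),([(126,408),(173,410),(157,538),(115,534)],.043)):
    e=A(p,z)-O;print(np.c_[e@xd,e@yd],(e@yd).mean())
gripper_to(.05)
y=.2645
move_pose(W(.040,y,.15),Q)
move_straight(W(.040,y,.0634),.08);print(T(),F())
gripper_to(0,30);print(get_grip_width(),T(),F(),get_clock())
```

```text
[[ 0.0625  0.0639]
 [ 0.0642 -0.0438]
 [-0.0649 -0.0456]
 [-0.0655  0.0642]] 0.009664393762726037
[[-0.044   0.1043]
 [-0.0428  0.0897]
 [-0.0827  0.09  ]
 [-0.0831  0.103 ]] 0.09676873599399145
[0.0403 0.2647 0.0639] [-0.6005 -0.7016  0.1002]
0.021563827209393732 [0.0403 0.265  0.064 ] [-1.0006  0.7428  5.6959] 24.0917
```

The tell-tale is 87 mm ahead of the carriage, which is a 25 mm back-off as wanted. The stop fin is gripped at 21.6 mm width. Now I'll slide the stop up, expecting contact with the fin at y ≈ 0.102–0.1035.

Run:
```python
from h import *
import cv2
print(move_straight(W(.0395,.125,.0638),.06,until_force=12),T(),F(),get_clock())
y=T()[1]
while y>.1016:
    y=max(y-.006,.1015)
    move_straight(W(.0393,y,.0638),.015); print(T(),F(),get_clock())
sleep(.3);print(T(),F())
i=get_image("top");cv2.imwrite("pics/e.png",cv2.resize(i[220:300,335:435],None,fx=7.5,fy=7.5,interpolation=cv2.INTER_CUBIC))
cv2.imwrite("pics/es.png",cv2.resize(get_image("scene")[200:330,180:340],None,fx=4.5,fy=4.5,interpolation=cv2.INTER_CUBIC))
```

```text
False [0.0395 0.1247 0.064 ] [0.151  1.1031 5.093 ] 26.5667
[0.0395 0.1182 0.064 ] [-0.1232  0.837   6.165 ] 27.1333
[0.0394 0.1122 0.064 ] [-0.5584  1.1445  5.6968] 27.6833
[0.0394 0.1062 0.064 ] [-0.9068  1.3192  6.3608] 28.2333
[0.0394 0.1015 0.064 ] [-0.6727  2.9644  6.0426] 28.7333
[0.0394 0.1015 0.064 ] [-1.1476  2.8775  5.8088]
```

View pics/es.png

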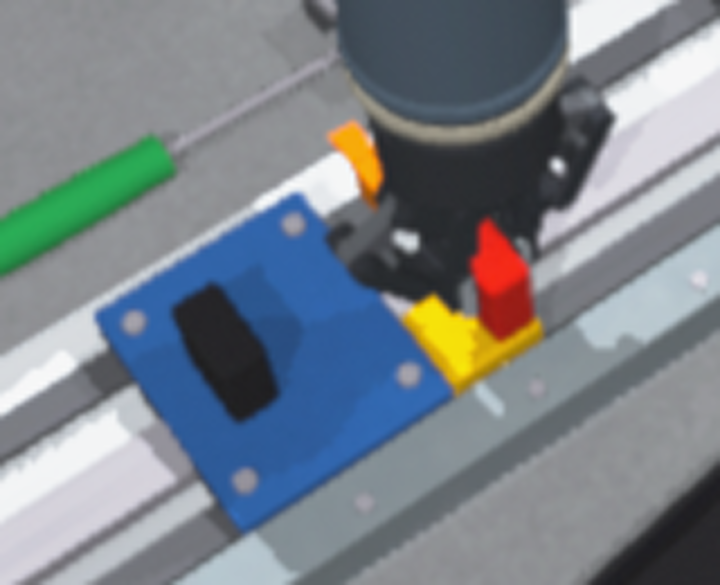

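The force stepped up about 1.7 N on the last step. The yellow stop meets the blue face at (450,390), so they are in contact. I'll release, retreat and verify.

Run:
```python
from h import *
import cv2
gripper_to(.045);sleep(.2);print(get_grip_width(),T(),F())
move_straight(W(.0394,.1015,.18),.1)
move_pose(W(.10,.33,.30),Q)
i=get_image("top");cv2.imwrite("pics/ft.png",i);cv2.imwrite("pics/f.png",cv2.resize(i[220:300,335:435],None,fx=7.5,fy=7.5,interpolation=cv2.INTER_CUBIC))
j=get_image("scene");cv2.imwrite("pics/fs.png",cv2.resize(j[200:330,180:340],None,fx=4.5,fy=4.5,interpolation=cv2.INTER_CUBIC))
print(T(),F(),get_clock())
```

```text
0.0450971508193177 [0.0393 0.1014 0.0637] [ 0.9547  0.5217 -0.8444]
[0.1003 0.3277 0.2993] [-0.5853  0.2005 -0.4623] 32.125
```

View pics/f.png

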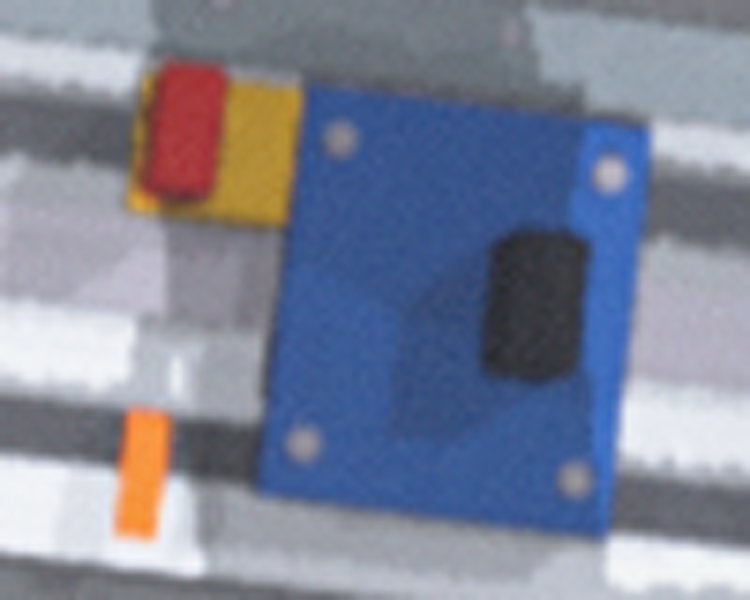

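View pics/fs.png

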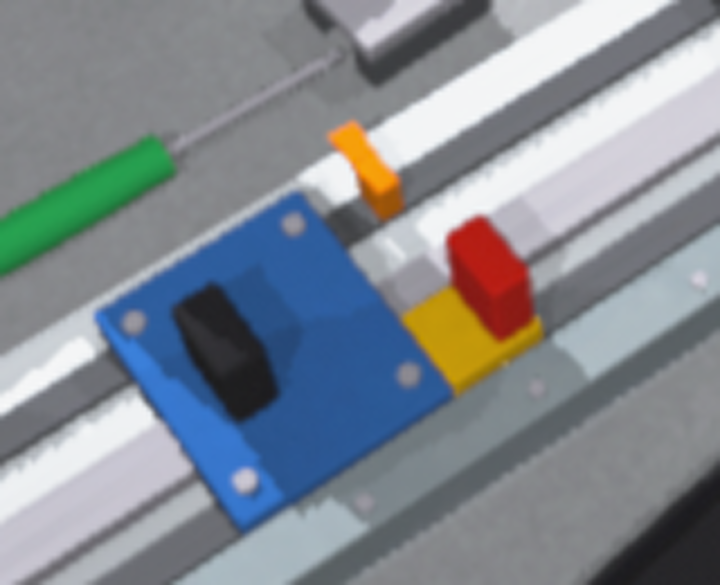

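The stop touches the carriage, with the edge shared at about (297,85)–(290,225). The carriage was nudged back about 2.5 mm, so the back-off is now about 27.5 mm. The tell-tale has not moved, so I'll hand in.

Run:
```python
from h import *
sleep(.3);close_job();print(get_clock())
```

```text
the job is handed in; nothing more can be done
the job is handed in; nothing more can be done
```

The carriage is backed off from the tight spot with the travel stop touching it; both are released. I handed the job in at about 32 s of the 67 s allowed, and no verdict is reported.

- **Tight spot:** I gripped the carriage fin and slid it until it bound. The most I pushed was about 8–9 N, held for 0.3 s. After taking off drag, that is at least about 5 N from the guide.
- **Second press:** The force zero was unclear, so I checked it with the fingers open (about +0.6 N) and pressed again. That press was meant to be firmer, but the force guard stopped it at about 7 N. The margin over 4 N therefore rests on the first press.
- **Back-off:** I backed off 25 mm, and the camera showed the tell-tale 87 mm ahead of the carriage. Bringing the stop up then nudged the carriage back about 2.5 mm, so the final back-off is roughly 27.5 mm (allowed 14–36 mm).
- **Stop:** The force rose about 1.7 N at contact. The final pictures show no visible gap between stop and carriage, and the tell-tale unmoved. The arm was clear, and I saw none of the other items shifted in the pictures.

One early trip of the force guard came from side load and another from short-step inertia. Neither was binding.

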